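Clear the balance pan and set the largest weight on it

TASK

The balance has to be checked with a weight, but a brown bottle has been left standing on its pan. First lift the bottle off and stand it upright, flat inside the white spill tray; then stand the largest of the three weights upright in the middle of the pan. Set both down gently rather than dropping them, keep the bottle from tipping, and leave the two smaller weights where they are.

Things in the scene. Friction and masses are not known exactly. Their poses are not given: they have to be found in the camera images.
- bottle: Brown dropper bottle with a black cap, standing on the balance pan at the start (not the similar small bottle that stands on the bench and belongs to the room). Round, body 36 mm in diameter and 71 mm high, cap 20 mm in diameter on top, 85 mm in all, 0.04 to 0.09 kg. Origin: centre of its underside; z up along the bottle. The body can be gripped anywhere between about 15 and 50 mm above its underside.
- spill_tray: Fixed shallow square white tray on the bench, 120 x 120 mm, wall 4 mm thick and 10 mm high, inner floor 112 x 112 mm and 4 mm above the bench. Origin: centre of its underside, on the bench (z = 0); x and y along its sides. It stands before the balance, to the left or to the right.
- weight_plate: Fixed slim grey plate, 56 x 170 mm and 6 mm thick, on the bench, on which the three weights stand in a row 60 mm apart, in any order. Origin: centre of its underside, on the bench (z = 0); its y axis runs along the row, so that fingers closing along its x axis have no neighbour in the way. It stands before the balance, on the side where the tray is not.
- weight_large: The largest of the three knobbed metal weights: 22 mm in diameter, 34 mm high, about 0.1 kg. Origin: centre of its underside; z up. Standing on the plate its underside is 6 mm above the bench. Grip its straight body at 10 to 22 mm above its underside.
- weight_medium: The middle weight, 17 mm in diameter, 27 mm high, 0.05 kg; not to be moved. Origin: centre of its underside.
- weight_small: The smallest weight, 13 mm in diameter, 21 mm high, 0.02 kg; not to be moved. Origin: centre of its underside.
- balance: Fixed bench balance on the bench behind the tray and plate: white housing 160 x 150 mm, 41 mm high, black display strip along its front (-x), round steel pan 90 mm in diameter on top. Origin: centre of its underside, on the bench; the pan's centre lies 22 mm towards +x of it in its frame. The pan does not sink under load.
- pan (a point): Centre of the balance pan's upper surface, 54 mm above the bench. The bottle stands here or up to 10 mm off at the start; the weight goes here. Keep the arm clear of the tall white analyser to the left (from about x = 0.47 m back and y = 0.2 m leftward) and of the monitor behind (from about x = 0.68 m back): swing past them drawn in.
Not all that is in view belongs to the job. What is shaped like the bottle but green or orange is not meant.

How it is judged (in metres and radians):
On the way, in this order (a step that is already met when the one before it is completed fails the run):
1. the bottle stands upright, flat on the floor of the spill tray, let go and at rest (horizontal distance between bottle and spill_tray below 0.055 m and height (world z) of bottle below 0.008 m and angle between bottle's own z axis and vertical below 0.12 rad and linear speed of bottle below 0.03 m/s and contact force between the fingers and bottle below 0.1 N), for 0.2 s.
2. the largest weight stands upright in the middle of the pan (horizontal distance between weight_large and pan below 0.02 m and z of weight_large in the frame of pan between -0.004 and 0.006 m and angle between weight_large's own z axis and vertical below 0.15 rad), for 0.2 s.
At the end, for the whole second after the job is handed in: The bottle stands upright (within 7 degrees) flat on the floor of the spill tray; the largest weight stands upright (within 8 degrees) on the balance pan, its centre within 20 mm of the pan's centre; both are at rest, and the two smaller weights are within 20 mm of where they stood (all of step 2 and horizontal distance between bottle and spill_tray below 0.055 m and height (world z) of bottle below 0.008 m and angle between bottle's own z axis and vertical below 0.12 rad and linear speed of each of bottle, weight_large below 0.03 m/s and distance of each of weight_medium, weight_small from where it was at the start of the episode below 0.02 m); the robot touches nothing.
It fails at once if the bottle is tipped by more than 40 degrees (angle between bottle's own z axis and vertical above 0.7 rad).
It fails at once if a smaller weight is moved by more than 20 mm (distance of any of weight_medium, weight_small from where it was at the start of the episode above 0.02 m).
It fails at once if the bottle is dropped: it falls free of the fingers more than about 30 mm above the tray floor (contact force between the fingers and bottle below 0.05 N and height (world z) of bottle above 0.03 m and linear speed of bottle above 0.25 m/s).
It fails at once if the weight is dropped: it falls free of the fingers more than about 25 mm above the pan (contact force between the fingers and weight_large below 0.05 N and height (world z) of weight_large above 0.076 m and linear speed of weight_large above 0.25 m/s).
It also fails if it takes over 61 s, if anything falls off the work surface, if the arm or the gripper's body presses on something with over 40 N, if the wrist force passes 120 N, or if a joint passes its speed limit or range.

ROBOT

A 6-joint arm with a two-finger parallel gripper is mounted at the origin on a cart in front of the work surface, level with it; the furniture and walls round the work are solid. World frame = base frame: x ahead of the robot, y to its left, z up, the work surface at z = 0. Lengths are in mm, angles in rad, forces in N, time in s.
With the tool pointing down it reaches from about 275 to 850 mm from the base axis. Payload 5.2 kg.
Tool frame: the origin (TCP) lies at the very end of the fingers, on their centre line; the grasp point (between the pads) lies 19 mm behind it; z points along the fingers, y is the direction in which the jaws open and shut (so a half turn about z gives the same grasp; the last joint's range is limited). The gripper opens to 85 mm and grips with 20 to 120 N. Pads are 22 mm wide; open, the fingers measure 114 mm over their backs; the gripper's body (76 mm by 85 mm) begins 54 mm behind the grasp point. The pads swing forward as they close: fully open they stand 13 mm farther back than shut.
Start: joints at [0.958, 0.259, 1.535, -0, 1.348, -0.203], TCP at [219.114, 504.474, 231.31] pointing down, gripper open.
Joint ranges: [-3.14, 3.14], [-0.91, 2.08], [0.19, 2.58], [-1.22, 4.36], [0.22, 2.71], [-3.12, 3.12]. Speed limits (rad/s): [2.57, 2.57, 3.14, 3.14, 3.14, 3.14].

INTERFACE

Orientations are given as [roll, pitch, yaw] about the fixed x, y, z axes, in that order (R = Rz(yaw) Ry(pitch) Rx(roll)).
In Python, from station import robot gives the robot as it stands.
- The arm moves only by the tool send_rows, never from a script. Its argument "deltas" is a list that holds one entry, the list of rows, each a list of 5 numbers: the shift along the tool's x, y, z in mm, then the turn about the tool's z in rad, then the finger opening in mm, from 0 to 85.4. A call has 1 to 12 rows; each row is the pose to reach, as a shift and turn from the pose measured when the call began, along the tool's axes at that moment; what a row does not reach only later rows make up. A row lasts 1/10 s, in which the tool goes at most 50 mm and 8.59 degrees, less where a joint would pass 70% of its speed; a pose out of reach is approached as far as the arm can. A call with a gripper value outside its range is refused whole. The fingers move at their own pace and stop on an object; "squeeze" is the grip in N (left out, the last holds). Time passes only in rows, so rows that repeat a pose let the fingers close. It gives the time, the measured TCP pose, the force and the opening at its end, in the units of the state.
- robot.get_obs(): the state, without advancing time (a new reading comes with each control period).
- robot.grab_frame(name): name is "side" or "top" or "wrist"; returns a dict with "color" (480x640x3 uint8, red, green, blue), "mtx" (3x3 intrinsics, pixels), "R" (3x3) and "t" (3): a world point X has camera coordinates R X + t; the wrist camera has in their place "mount" (4x4, takes a point from camera to tool coordinates, whose origin is the TCP and whose axes are the flange's). Camera axes: x right, y down, z forward; pixel columns grow to the right and rows downward; lengths in mm; the calibration is good to about 2 mm. A picture is of the moment at which its call begins: read the wrist's pose just before it. There is no depth.
- robot.close_job(): hands the job in, once; it reports no verdict.
The state is a dict: "time": time; "q": joint angles; "dq": joint speeds; "joint_efforts": joint torques, N m; "position": TCP position; "ee_rot": TCP orientation; "force": force on the tool from outside, world axes, zero at the start; "ft_torque": the same for the moment, N m; "grip_width": opening from 0.0 (shut) to 1.0 (fully open).
Only numpy, scipy, OpenCV 4.12 (cv2) and the standard library are available. Lean on these libraries where they do the work, as an engineer would, in place of code of your own. Each camera call takes 0.05 s, during which the arm holds its last target. There are 200 camera calls.

## Working session

There is one attempt and no reset: what is moved stays moved. The work goes in short steps, Python scripts to look and compute and a tool call to move; the robot and the scene stay as the last step left them, time stands still between calls to the robot, and variables do not carry over. Pictures are saved under pics/ and viewed, about 8 in all and at most 12, crops included, and the job is handed in when it is done.

Besides the shell and the picture viewer there is one more tool, called as name([rows], argument=value, ...), one row to a line, values as JSON. send_rows: Moves the arm, as the interface text tells. Its arguments: {"type":"object","properties":{"deltas":{"type":"array"},"squeeze":{"type":"number"}},"required":["deltas"]}

```bash
mkdir -p pics; ls
cat > h.py <<'E'
from station import robot
import numpy as np, cv2
from scipy.spatial.transform import Rotation as Ro
def save(n,f): cv2.imwrite('pics/%s.png'%n, f['color'][:,:,::-1])
def cam(f,o=None):
    if 'mount' in f:
        T=np.eye(4);T[:3,:3]=Ro.from_euler('xyz',o['ee_rot']).as_matrix();T[:3,3]=o['position']
        M=T@np.array(f['mount']);R=M[:3,:3].T;return np.array(f['mtx']),R,-R@M[:3,3]
    return np.array(f['mtx']),np.array(f['R']),np.array(f['t'])
def ray(c,uv,z):
    K,R,t=c;d=R.T@np.linalg.inv(K)@[uv[0],uv[1],1];C=-R.T@t
    return C+d*(z-C[2])/d[2]
def proj(c,X):
    K,R,t=c;p=K@(R@np.array(X,float)+t);return p[:2]/p[2]
E
python3 - <<'E'
from h import *
o=robot.get_obs();print(o)
for n in('side','top','wrist'):
    f=robot.grab_frame(n);save(n+'0',f);np.save('pics/'+n+'0.npy',f,allow_pickle=True)
    c=cam(f,o);print(n,-c[1].T@c[2],c[0][0,0])
a=cv2.imread('pics/top0.png');cv2.imwrite('pics/t.png',a)
E
```

```text
pics
{'time': 0.0, 'q': array([ 9.58175854e-01,  2.59337826e-01,  1.53609665e+00,  2.68942799e-05,
        1.34800331e+00, -2.02813959e-01]), 'dq': array([-4.10855730e-04,  6.50936644e-04, -2.06915505e-04,  5.33329557e-05,
       -1.08403947e-03,  7.10456949e-04]), 'joint_efforts': array([-2.25414871e-03, -4.46026289e+01, -2.90575308e+01, -5.47224990e-04,
        1.18369909e-02, -2.00514950e-05]), 'position': array([218.80140582, 504.02368808, 230.47203785]), 'ee_rot': array([-3.13979062e+00, -3.97339062e-04,  2.73177981e+00]), 'force': array([ 0.5813268 , -0.3661137 , -0.54475362]), 'ft_torque': array([-0.0094044 ,  0.05099048,  0.03788638]), 'grip_width': 1.0018470902216783}
side [498.10439018 318.27232922 884.77691677] 459.1899608851277
top [ 402.49515655  -56.35116856 1055.35175747] 491.76297259544026
wrist [155.4553366  531.68232397 373.27780641] 374.4163110973315
```

View pics/top0.png

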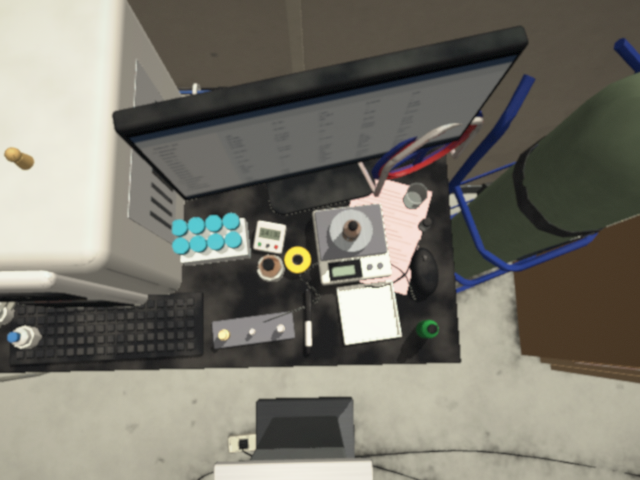

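View pics/side0.png

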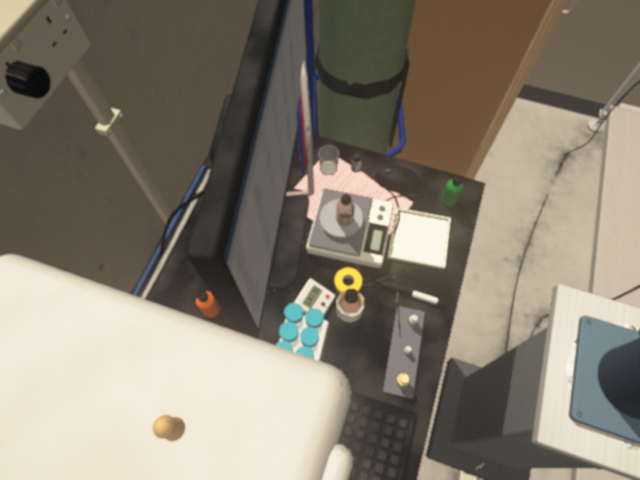

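The top view shows two brown candidates. The one at (351,230) stands on the pan, and the one at (270,267) stands on the bench. The bottle on the pan is the one meant. The tray is at (368,314), and the plate at (253,331) holds weights at about (224,335), (251,331) and (281,328). Next I'll confirm with an enlarged crop and measure.

Run:
```python
from h import *
f=np.load('pics/top0.npy',allow_pickle=True).item();c=cam(f)
s=np.load('pics/side0.npy',allow_pickle=True).item();cs=cam(s)
print('tcp px',proj(c,[219,504,230]),proj(cs,[219,504,230]), 'base',proj(c,[0,0,0]))
A=f['color'][200:355,205:445];B=s['color'][185:405,300:460]
A=cv2.resize(A,(800,517),interpolation=cv2.INTER_CUBIC)
cv2.imwrite('pics/cropt.png',A[:,:,::-1])
B=cv2.resize(B,(436,600),interpolation=cv2.INTER_CUBIC);cv2.imwrite('pics/crops.png',B[:,:,::-1])
for n,p,z in [('wL',(224,335),38),('wM',(251,331),30),('wR',(281,328),30),('tray',(368,314),7),('bottle top',(351,226),139),('benchbottle',(270,267),60)]: print(n,ray(c,p,z).round())
for n,p,z in [('s gold',(403,381),38),('s mid',(408,350),30),('s far',(413,320),30),('cap',(345,200),139),('tray',(420,239),7)]: print(n,ray(cs,p,z).round())
```

```text
tcp px [-36.90088769 460.91201644] [517.9763914  750.94782833] base [293.80025063 544.20524251]
wL [404. 135.  38.]
wM [411.  82.  30.]
wR [416.  20.  30.]
tray [ 441. -162.    7.]
bottle top [ 603. -122.  139.]
benchbottle [538.  40.  60.]
s gold [406. 145.  38.]
s mid [411.  86.  30.]
s far [416.  27.  30.]
cap [ 606. -120.  139.]
tray [ 444. -158.    7.]
```

View pics/cropt.png

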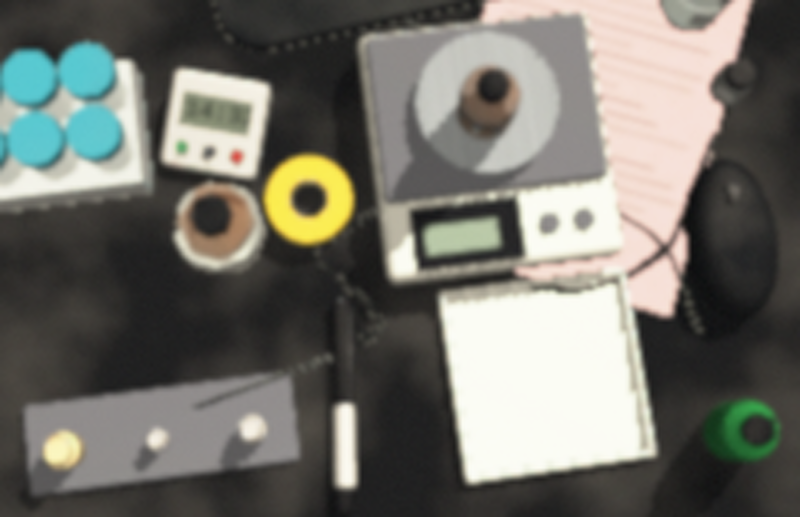

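View pics/crops.png

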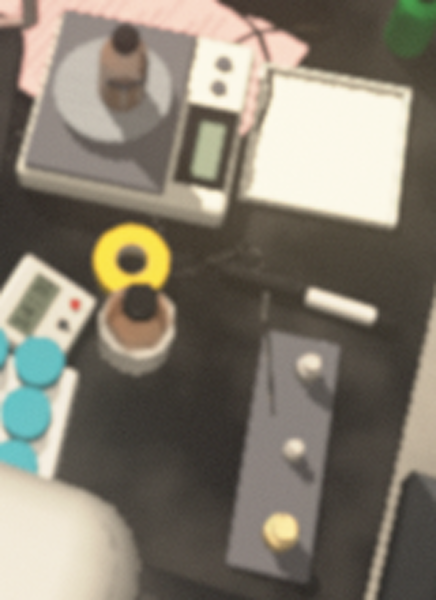

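The crops confirm it. The brown bottle on the pan is the target. The bench bottle at (270,267) stands in a white ring, and green and orange lookalikes are ruled out. The widest weight is the gold one at the left end of the plate, (224,335) in the top view. The smallest is in the middle and the medium one is on the right. Next I'll measure the tray, plate and pan by contours.

Run:
```python
from h import *
for n,win in (('top',dict(tray=(330,280,80,70),plate=(205,308,95,50),pan=(325,205,55,55),gold=(213,325,22,20))),('side',dict(tray=(385,205,70,68),plate=(375,300,55,102),pan=(315,200,55,45),gold=(392,370,22,20)))):
    f=np.load('pics/%s0.npy'%n,allow_pickle=True).item();c=cam(f);im=f['color'];hsv=cv2.cvtColor(im,cv2.COLOR_RGB2HSV).astype(int)
    for k,(x,y,w,h) in win.items():
        H=hsv[y:y+h,x:x+w]
        m={'tray':(H[...,2]>200)&(H[...,1]<30),'plate':(H[...,2]>75),'pan':(H[...,2]>140)&(H[...,1]<40),'gold':(H[...,1]>60)&(H[...,2]>140)}[k].astype('uint8')
        cs,_=cv2.findContours(m,cv2.RETR_EXTERNAL,cv2.CHAIN_APPROX_NONE);q=max(cs,key=cv2.contourArea).reshape(-1,2)+[x,y]
        z={'tray':10,'plate':6,'pan':54,'gold':34}[k]
        P=np.array([ray(c,p,z)[:2] for p in q]).astype('float32');r=cv2.minAreaRect(P)
        print(n,k,np.round(r[0]),np.round(r[1]),round(r[2],1),'circ',np.round(cv2.minEnclosingCircle(P)[0]),round(cv2.minEnclosingCircle(P)[1]))
f=np.load('pics/top0.npy',allow_pickle=True).item();im=f['color']
```

```text
top tray [ 447. -164.] [120. 122.] 6.7 circ [ 447. -163.] 83
top plate [416.  76.] [ 60. 183.] 6.4 circ [422.  77.] 93
top pan [ 616. -131.] [114. 102.] 88.7 circ [ 619. -134.] 72
top gold [405. 137.] [22. 22.] 45.2 circ [405. 137.] 12
side tray [ 443. -160.] [109. 108.] 6.8 circ [ 443. -161.] 76
side plate [418.  79.] [ 87. 201.] 7.5 circ [422.  82.] 103
side pan [ 632. -111.] [ 61. 103.] 19.7 circ [ 636. -108.] 56
side gold [407. 141.] [24. 21.] 19.1 circ [408. 141.] 13
```

send_rows([
  [[0,0,0,0.15,85],[0,0,0,0.3,85],[0,0,0,0.45,85],[0,0,0,0.6,85],[0,0,0,0.75,80],[0,0,0,0.9,75],[0,0,0,1.06,70],[0,0,0,1.06,70]],
])

```text
time: 0.95
position: [218.7, 503.9, 230.3]
ee_rot: [-3.14, 0.002, 1.67]
force: [-0.6, 1.0, -0.7]
grip_width: 0.821
```

send_rows([
  [[-40,6,0,0,65],[-85,13,0,0,65],[-130,20,0,0,65],[-175,28,0,0,65],[-220,35,0,0,65],[-265,43,0,0,65],[-310,50,0,0,65],[-350,73,0,0,65],[-390,95,0,0,65],[-430,117,0,0,65],[-470,138,0,0,65],[-510,160,0,0,65]],
])

```text
time: 2.15
position: [429.1, 10.5, 231.0]
ee_rot: [-3.141, 0.002, 1.674]
force: [0.5, 0.9, 0.6]
grip_width: 0.76
```

```bash
cat >> h.py <<'E'
def to(x,y,z,yaw=None):
    o=robot.get_obs();R=Ro.from_euler('xyz',o['ee_rot']).as_matrix()
    print('tool delta',(R.T@(np.array([x,y,z])-o['position'])).round(1),'turn',None if yaw is None else round(o['ee_rot'][2]-yaw,3))
E
python3 -c "
from h import *
print(robot.get_obs()['position'],robot.get_obs()['time'])
to(535,-150,215)"
```

```text
[429.10830214  10.48873013 231.04110424] 2.15
tool delta [-170.5   88.9   16.2] turn None
```

send_rows([
  [[-42,22,4,0,65],[-85,44,8,0,65],[-128,66,12,0,65],[-170,89,16,0,65],[-170,89,16,0,65],[-170,89,16,0,65]],
])

```text
time: 2.75
position: [534.8, -150.3, 214.1]
ee_rot: [-3.139, 0.0, 1.675]
force: [-0.2, 0.5, 0.1]
grip_width: 0.765
```

Run:
```python
from h import *
o=robot.get_obs();f=robot.grab_frame('wrist');save('w1',f);c=cam(f,o)
np.save('pics/w1.npy',dict(f,o=o),allow_pickle=True)
print(o['position'],proj(c,[605,-121,139]),proj(c,[605,-121,54]),'mount',np.round(f['mount'],2).tolist())
```

```text
[ 534.83991594 -150.25901008  214.10580501] [447.51709671 217.81989082] [414.77006442 195.55434785] mount [[-0.0, -0.96, -0.27, 69.15], [1.0, -0.0, 0.0, 0.08], [-0.0, -0.27, 0.96, -142.78], [0.0, 0.0, 0.0, 1.0]]
```

View pics/w1.png

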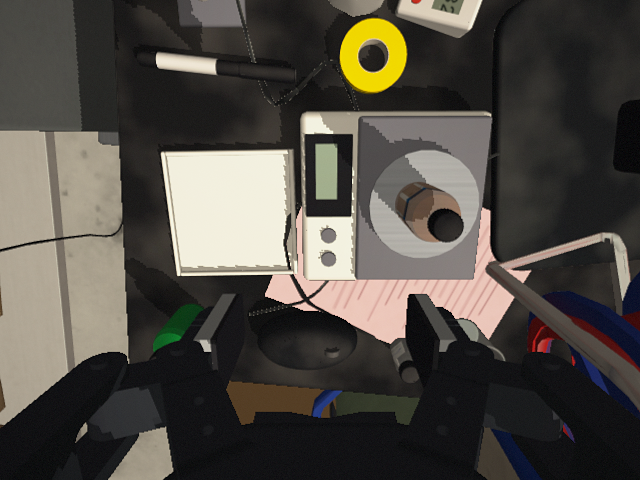

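The wrist view shows the cap centre at about (446,225), the pan disc at about (425,204) and the tray at (233,212). The cap was predicted at (447,218), so the measurements agree.

Run:
```python
from h import *
f=np.load('pics/w1.npy',allow_pickle=True).item();c=cam(f,f['o']);hsv=cv2.cvtColor(f['color'],cv2.COLOR_RGB2HSV).astype(int)
def best(m,x,y,w,h):
    cs,_=cv2.findContours(m[y:y+h,x:x+w].astype('uint8'),cv2.RETR_EXTERNAL,cv2.CHAIN_APPROX_NONE);return max(cs,key=cv2.contourArea).reshape(-1,2)+[x,y]
def rep(k,q,z):
    P=np.array([ray(c,p,z)[:2] for p in q]).astype('float32');P=cv2.convexHull(P);e=cv2.fitEllipse(P);r=cv2.minAreaRect(P);print(k,'ell',np.round(e[0],1),np.round(e[1]),'rect',np.round(r[0],1),np.round(r[1]),round(r[2],1))
V,S=hsv[...,2],hsv[...,1]
rep('cap',best(V<50,415,195,60,55),139)
rep('pan',best((V>140)&(S<60)|(S>60)&(V>60),362,140,116,125),54)
rep('tray',best((V>150)&(S<60),155,140,143,140),10)
```

```text
cap ell [ 604.4 -125.3] [19. 22.] rect [ 604.2 -125.4] [19. 22.] 63.4
pan ell [ 613.9 -128.7] [89. 89.] rect [ 615.6 -130. ] [89. 85.] 54.6
tray ell [ 449.4 -164.8] [134. 211.] rect [ 447.8 -166. ] [120. 125.] 6.9
```

```bash
python3 -c "
from h import *
to(604,-124,215,1.687);to(604,-124,73)"
```

```text
tool delta [17.8 71.8 -0.6] turn -0.012
tool delta [ 17.8  72.1 141.4] turn None
```

send_rows([
  [[9,36,0,0,65],[18,72,0,0,65],[18,72,0,0,65],[18,72,30,0,65],[18,72,60,0,65],[18,72,90,0,65],[18,72,115,0,65],[18,72,130,0,65],[18,72,141,0,65],[18,72,141,0,65],[18,72,141,0,65]],
])

```text
time: 3.9
position: [604.0, -123.6, 74.3]
ee_rot: [-3.14, 0.001, 1.676]
force: [-0.1, -0.7, 0.8]
grip_width: 0.762
```

Run:
```python
from h import *
o=robot.get_obs();f=robot.grab_frame('wrist');save('w2',f);print(o['position'],o['force'])
```

```text
[ 603.97168464 -123.57505226   74.34106456] [-0.05585242 -0.66624761  0.79334521]
```

View pics/w2.png

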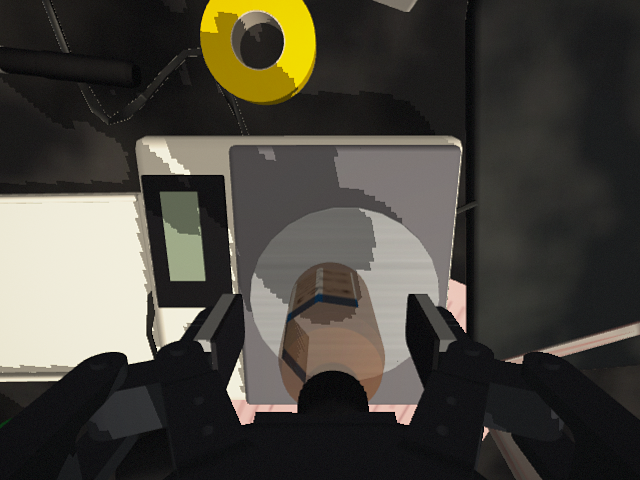

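The bottle stands between the pads: body centre column is about 333, the finger midline about 325. I'll close gently.

send_rows([
  [[0,0,0,0,45],[0,0,0,0,38],[0,0,0,0,30],[0,0,0,0,30],[0,0,0,0,30],[0,0,0,0,30],[0,0,0,0,30],[0,0,0,0,30]],
], squeeze=30)

```text
time: 4.75
position: [605.3, -124.1, 76.0]
ee_rot: [3.14, 0.002, 1.676]
force: [-0.9, -0.2, 6.0]
grip_width: 0.407
```

send_rows([
  [[0,0,-5,0,30],[0,0,-12,0,30],[0,0,-20,0,30],[0,0,-30,0,30],[0,0,-30,0,30],[0,0,-30,0,30]],
])

```text
time: 5.35
position: [605.4, -124.2, 106.5]
ee_rot: [3.139, 0.003, 1.676]
force: [0.2, -0.1, -0.7]
grip_width: 0.405
```

Run:
```python
from h import *
f=robot.grab_frame('wrist');save('w3',f);o=robot.get_obs();print(o['position'],o['force'])
to(447,-163,104,1.687)
```

```text
[ 605.10415431 -124.03427849  106.00383126] [-0.08239698 -0.29689535 -0.70213842]
tool delta [ -22.1 -161.3    1.8] turn -0.011
```

View pics/w3.png

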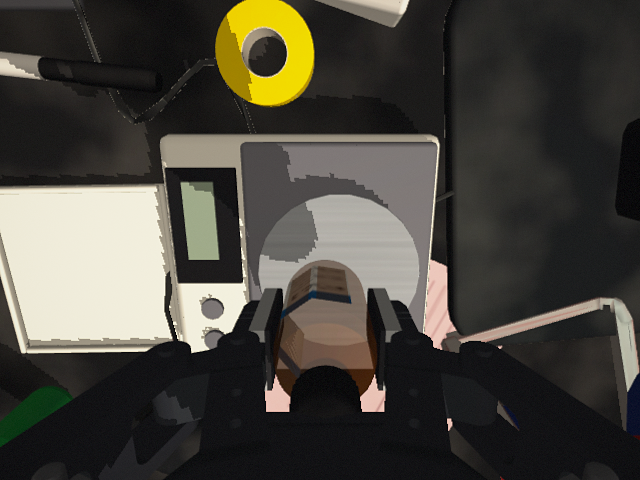

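The bottle is held upright between the pads and has lifted clear. Next I'll carry it to the tray.

send_rows([
  [[-3,-25,0,0,30],[-8,-58,0,0,30],[-13,-92,0,0,30],[-17,-122,0,0,30],[-20,-148,0,0,30],[-22,-161,0,0,30],[-22,-161,0,0,30],[-22,-161,20,0,30],[-22,-161,40,0,30],[-22,-161,57,0,30],[-22,-161,67,0,30],[-22,-161,67,0,30]],
])

```text
time: 6.6
position: [447.5, -162.4, 37.6]
ee_rot: [-3.141, 0.001, 1.676]
force: [-1.5, 0.4, 0.3]
grip_width: 0.401
```

```bash
python3 -c "
from h import *
o=robot.get_obs();print(o['position'],o['force'],o['grip_width'])
f=robot.grab_frame('top');save('t2',f)
g=robot.grab_frame('side');save('s2',g)
o=np.hstack([cv2.resize(f['color'][270:370,310:450],(400,286)),cv2.resize(g['color'][170:270,340:480],(400,286))]);cv2.imwrite('pics/ts2.png',o[:,:,::-1])"
```

```text
[ 447.47344617 -162.40533527   37.55292949] [-1.47051446  0.36880325  0.27137919] 0.4009467575339695
```

View pics/ts2.png

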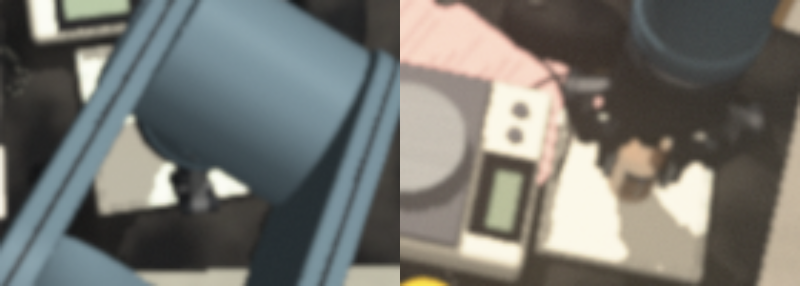

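The bottle hangs over the middle of the tray (right half of the picture, about (635,170)). I'll lower it in small steps and watch the force.

send_rows([
  [[0,0,3,0,30],[0,0,6,0,30],[0,0,8,0,30],[0,0,9,0,30],[0,0,9,0,30]],
])

```text
time: 7.2
position: [448.1, -163.0, 30.0]
ee_rot: [3.14, 0.002, 1.676]
force: [-0.7, 0.4, -0.7]
grip_width: 0.404
```

send_rows([
  [[0,0,1,0,30],[0,0,2,0,30],[0,0,2,0,30]],
])

```text
time: 7.5
position: [448.0, -163.0, 27.8]
ee_rot: [3.14, 0.002, 1.676]
force: [0.3, 1.1, -0.8]
grip_width: 0.405
```

send_rows([
  [[0,0,1,0,30],[0,0,2,0,30],[0,0,2,0,30]],
])

```text
time: 7.8
position: [448.1, -163.1, 26.0]
ee_rot: [3.14, 0.002, 1.676]
force: [-0.5, 0.2, 2.0]
grip_width: 0.403
```

send_rows([
  [[0,0,1,0,30],[0,0,1,0,30]],
])

```text
time: 8.0
position: [448.1, -163.1, 25.9]
ee_rot: [3.14, 0.002, 1.676]
force: [-3.8, 2.2, 11.3]
grip_width: 0.402
```

That's contact (11 N). I'll open the fingers, then rise.

send_rows([
  [[0,0,-0.5,0,40],[0,0,-0.5,0,48],[0,0,-0.5,0,56],[0,0,-0.5,0,62],[0,0,-0.5,0,65],[0,0,-0.5,0,65]],
])

```text
time: 8.6
position: [448.1, -163.1, 26.3]
ee_rot: [3.14, 0.002, 1.676]
force: [-0.2, 0.2, 0.6]
grip_width: 0.767
```

send_rows([
  [[0,0,-15,0,65],[0,0,-40,0,65],[0,0,-80,0,65],[0,0,-120,0,65],[0,0,-160,0,65],[0,0,-160,0,65]],
])

```text
time: 9.2
position: [450.8, -164.6, 191.9]
ee_rot: [3.131, 0.009, 1.677]
force: [0.9, -0.0, -0.4]
grip_width: 0.763
```

```bash
python3 -c "
from h import *
to(406,100,160,1.687)
f=robot.grab_frame('wrist');save('w4',f)"
```

```text
tool delta [268.1 -16.9  29.2] turn -0.01
```

View pics/w4.png

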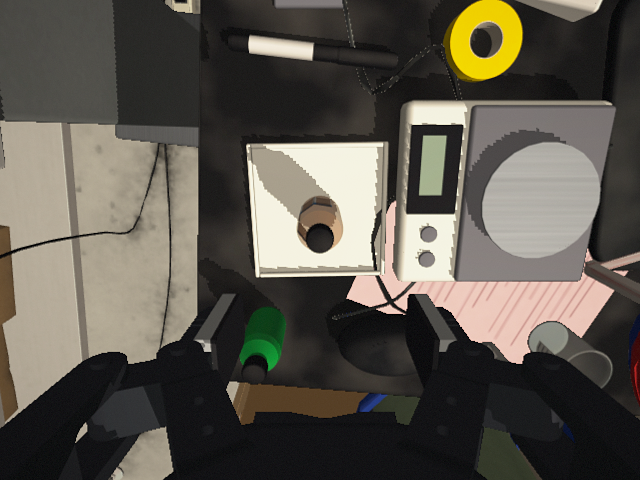

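The bottle stands upright in the tray, base at about (320,225). Next I'll move over the large weight.

send_rows([
  [[40,-2,0,0,60],[85,-5,0,0,50],[130,-8,5,0,45],[175,-11,12,0,45],[220,-14,20,0,45],[260,-14,30,0,45],[290,-14,40,0,45],[304,-14,40,0,45],[304,-14,40,0,45],[304,-14,40,0,45]],
])

```text
time: 10.25
position: [403.0, 136.7, 146.0]
ee_rot: [3.137, 0.007, 1.678]
force: [0.1, -0.3, 0.3]
grip_width: 0.528
```

Run:
```python
from h import *
o=robot.get_obs();f=robot.grab_frame('wrist');save('w5',f);np.save('pics/w5.npy',dict(f,o=o),allow_pickle=True);c=cam(f,o)
print(o['position'],o['ee_rot'],proj(c,[406,140,40]))
```

```text
[403.01280961 136.72006672 145.98088308] [3.1369771  0.00687528 1.67775589] [328.67892657 234.13711502]
```

View pics/w5.png

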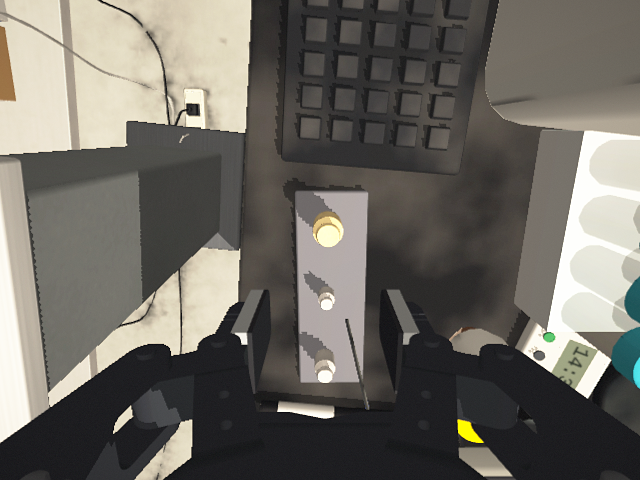

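The gold weight's knob is at about (327,235) and the plate axis is aligned with the picture. The smaller weights are at (326,302) and (324,372).

Run:
```python
from h import *
f=np.load('pics/w5.npy',allow_pickle=True).item();c=cam(f,f['o']);hsv=cv2.cvtColor(f['color'],cv2.COLOR_RGB2HSV).astype(int)
x,y,w,h=305,205,45,50;H=hsv[y:y+h,x:x+w]
for nm,m in(('gold',H[...,1]>50),('bright knob',(H[...,2]>225)&(H[...,1]>40))):
    cs,_=cv2.findContours(m.astype('uint8'),cv2.RETR_EXTERNAL,cv2.CHAIN_APPROX_NONE);q=max(cs,key=cv2.contourArea).reshape(-1,2)+[x,y]
    print(nm,q.min(0),q.max(0))
    for z in (6,28,40):
        P=np.array([ray(c,p,z)[:2] for p in q]);print(z,P.min(0).round(1),P.max(0).round(1))
for X in([406,140,6],[406,140,40]): print(proj(c,X))
to(406,140,60,1.687);to(406,140,9,1.687)
```

```text
gold [313 211] [342 244]
6 [394.4 122.2] [417.5 149.3]
28 [394.4 128.8] [415.7 153.7]
40 [394.5 132.3] [414.7 156.2]
bright knob [313 217] [342 246]
6 [395.2 120.9] [417.5 144.9]
28 [395.2 127.6] [415.7 149.7]
40 [395.2 131.2] [414.7 152.3]
[328.01996296 222.66262645]
[328.67892657 234.13711502]
tool delta [ 4.   2.5 86.3] turn -0.01
tool delta [  4.3   2.2 137.3] turn -0.01
```

send_rows([
  [[3,1,15,0,42],[3,1,40,0,42],[3,1,65,0,42],[3,1,90,0,42],[3,1,105,0,42],[3,1,118,0,42],[3,1,126,0,42],[3,1,131,0,42],[3,1,133,0,42],[3,1,133,0,42]],
])

```text
time: 11.3
position: [405.1, 138.4, 13.5]
ee_rot: [3.136, 0.007, 1.676]
force: [-0.2, 0.4, -0.6]
grip_width: 0.492
```

Run:
```python
from h import *
o=robot.get_obs();f=robot.grab_frame('wrist');save('w6',f);c=cam(f,o)
print(o['position'],o['force'])
to(405,139,9)
cv2.imwrite('pics/w6c.png',cv2.resize(f['color'][230:450,200:460],(780,660))[:600,:,::-1])
```

```text
[405.12693216 138.36399477  13.46451748] [-0.2105605   0.4253472  -0.57194378]
tool delta [ 0.6 -0.2  4.6] turn None
```

View pics/w6c.png

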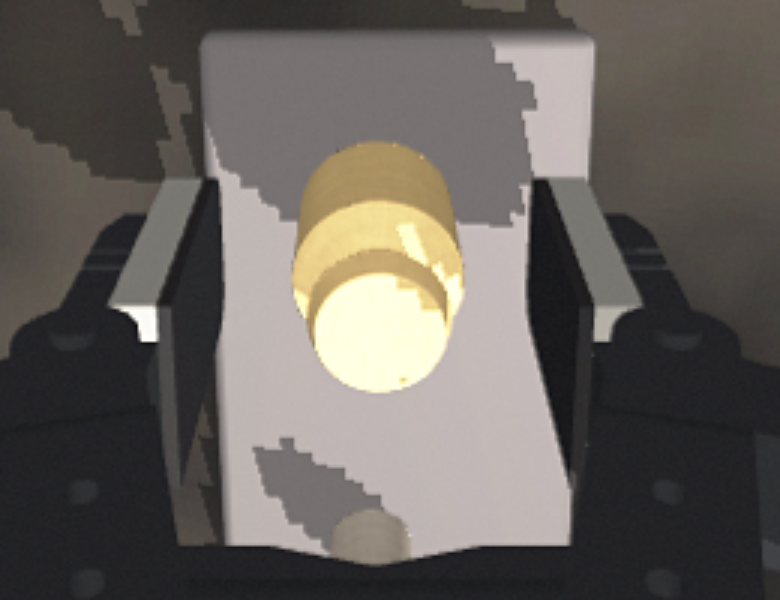

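The weight is centred between the pads, with the smaller one well clear. I'll go 4 mm lower and close.

send_rows([
  [[0,0,2,0,42],[0,0,4,0,42],[0,0,4,0,34],[0,0,4,0,26],[0,0,4,0,16],[0,0,4,0,16],[0,0,4,0,16],[0,0,4,0,16],[0,0,4,0,16]],
], squeeze=35)

```text
time: 12.25
position: [405.3, 138.5, 9.8]
ee_rot: [3.135, 0.007, 1.676]
force: [-1.4, -0.3, 5.2]
grip_width: 0.234
```

send_rows([
  [[0,0,-5,0,16],[0,0,-15,0,16],[0,0,-35,0,16],[0,0,-65,0,16],[0,0,-100,0,16],[0,0,-130,0,16],[0,0,-130,0,16],[0,0,-130,0,16]],
])

```text
time: 13.05
position: [404.7, 139.3, 140.6]
ee_rot: [3.133, 0.007, 1.676]
force: [-1.4, -0.9, -0.4]
grip_width: 0.234
```

Run:
```python
from h import *
o=robot.get_obs();f=robot.grab_frame('wrist');save('w7',f);print(o['position'])
to(614,-129,140,1.687);to(450,20,150)
```

```text
[404.69988983 139.34468814 140.6174706 ]
tool delta [-288.9  180.6    2.7] turn -0.011
tool delta [-123.5   33.3   -9.4] turn None
```

View pics/w7.png

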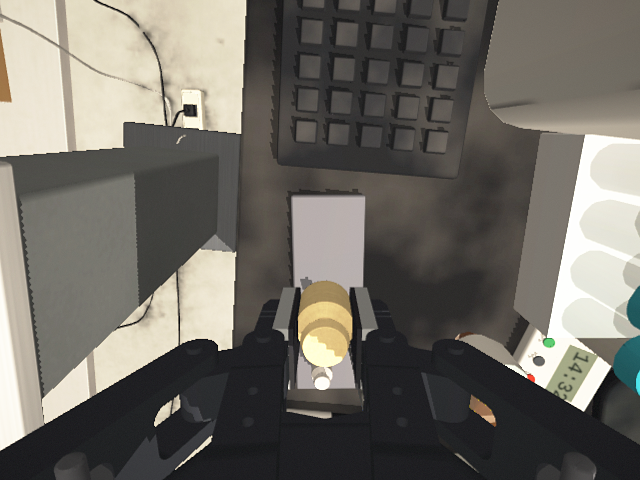

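The large weight is held upright and the small ones stay put. I'll carry it over the pan at z about 140, which clears the bench bottle.

send_rows([
  [[-20,10,0,0,16],[-52,30,0,0,16],[-88,52,0,0,16],[-125,76,0,0,16],[-162,100,0,0,16],[-200,125,0,0,16],[-235,147,0,0,16],[-262,164,0,0,16],[-280,175,0,0,16],[-289,181,0,0,16],[-289,181,0,0,16],[-289,181,0,0,16]],
])

```text
time: 14.3
position: [613.2, -128.0, 141.5]
ee_rot: [3.138, 0.005, 1.677]
force: [0.3, 0.9, -0.8]
grip_width: 0.235
```

Run:
```python
from h import *
o=robot.get_obs();f=robot.grab_frame('wrist');save('w8',f);c=cam(f,o);hsv=cv2.cvtColor(f['color'],cv2.COLOR_RGB2HSV).astype(int)
print(o['position'],o['grip_width']);to(614,-129,62)
# housing top rectangle (grey) z=41 unaffected check: pan's visible edge points
print(proj(c,[614,-129,54]))
```

```text
[ 613.17697848 -128.01860314  141.48756241] 0.23456170364756335
tool delta [-0.9  0.3 79.9] turn None
[325.20218861 247.89670054]
```

Picture budget used up, so I'll check the pan numerically, with a circle fit to its visible rim.

Run:
```python
from h import *
from scipy.optimize import least_squares
o=robot.get_obs();f=robot.grab_frame('wrist');c=cam(f,o);g=cv2.GaussianBlur(cv2.cvtColor(f['color'],cv2.COLOR_RGB2GRAY),(3,3),0)
e=cv2.Canny(g,30,80);v,u=np.nonzero(e);P=np.array([ray(c,p,54)[:2] for p in zip(u,v)])
d=np.hypot(*(P-[614,-129]).T);P=P[abs(d-45)<7]
r=least_squares(lambda x:np.hypot(*(P-x[:2]).T)-x[2],[614,-129,45],loss='cauchy',f_scale=.7)
res=abs(r.fun);print(r.x.round(1),len(P),(res<1).sum());a=np.degrees(np.arctan2(*(P-r.x[:2])[res<1].T[::-1]));print(np.histogram(a,12,(-180,180))[0])
```

```text
[ 613.8 -128.7   44.7] 771 418
[36 39 11  8 25 40 35 50 45 39 51 39]
```

The rim fit gives a centre of (613.8, -128.7) and a radius of 44.7, which matches the known 45 mm. Now I'll lower the weight.

send_rows([
  [[-1,0,15,0,16],[-1,0,35,0,16],[-1,0,52,0,16],[-1,0,65,0,16],[-1,0,74,0,16],[-1,0,78,0,16],[-1,0,79,0,16],[-1,0,79,0,16]],
])

```text
time: 15.2
position: [614.3, -129.2, 63.8]
ee_rot: [3.136, 0.006, 1.677]
force: [-0.1, -0.4, -1.1]
grip_width: 0.233
```

send_rows([
  [[0,0,1,0,16],[0,0,2,0,16],[0,0,2,0,16]],
])

```text
time: 15.5
position: [614.4, -129.3, 62.0]
ee_rot: [3.136, 0.007, 1.677]
force: [0.7, -0.3, -1.7]
grip_width: 0.236
```

send_rows([
  [[0,0,1,0,16],[0,0,2,0,16],[0,0,2.5,0,16],[0,0,2.5,0,16]],
])

```text
time: 15.9
position: [614.3, -129.3, 59.4]
ee_rot: [3.136, 0.006, 1.677]
force: [0.8, -0.2, -1.3]
grip_width: 0.233
```

send_rows([
  [[0,0,1,0,16],[0,0,1,0,16]],
])

```text
time: 16.1
position: [614.2, -129.3, 58.2]
ee_rot: [3.136, 0.006, 1.677]
force: [-0.3, -0.1, -0.9]
grip_width: 0.234
```

send_rows([
  [[0,0,0.5,0,16],[0,0,1,0,16],[0,0,1,0,16]],
])

```text
time: 16.4
position: [614.3, -129.3, 57.9]
ee_rot: [3.136, 0.007, 1.677]
force: [-2.4, 0.7, 5.0]
grip_width: 0.233
```

That's contact (5 N). I'll release and rise.

send_rows([
  [[0,0,0,0,24],[0,0,0,0,30],[0,0,0,0,38],[0,0,0,0,44],[0,0,0,0,44],[0,0,0,0,44]],
])

```text
time: 17.0
position: [614.3, -129.3, 57.8]
ee_rot: [3.136, 0.007, 1.677]
force: [0.8, 0.3, -1.0]
grip_width: 0.512
```

send_rows([
  [[0,0,-10,0,44],[0,0,-30,0,44],[0,0,-60,0,44],[0,0,-95,0,44],[0,0,-130,0,44],[0,0,-130,0,44],[0,-40,-130,0,44],[0,-80,-130,0,44],[0,-80,-130,0,44],[0,-80,-130,0,44]],
])

```text
time: 18.0
position: [533.6, -137.1, 187.8]
ee_rot: [3.135, 0.007, 1.676]
force: [0.1, -0.2, 0.2]
grip_width: 0.515
```

Run:
```python
from h import *
o=robot.get_obs();f=robot.grab_frame('wrist');save('w9',f);c=cam(f,o);hsv=cv2.cvtColor(f['color'],cv2.COLOR_RGB2HSV).astype(int)
print(o['position'],o['force'])
print('expect weight base/top px',proj(c,[614,-129,54]).round(),proj(c,[614,-129,88]).round(),'bottle base/top',proj(c,[448,-163,4]).round(),proj(c,[448,-163,89]).round())
def blobs(n,m):
    k,_,s,ce=cv2.connectedComponentsWithStats(m.astype('uint8'))
    for i in range(1,k):
        if s[i,4]>60: print(n,s[i],ce[i].round())
H,S,V=hsv[...,0],hsv[...,1],hsv[...,2]
blobs('gold',(H>15)&(H<30)&(S>60)&(S<190)&(V>120))
blobs('brown',(H<15)&(S>60)&(V>60)&(np.arange(480)[:,None]<330))
x,y=[int(t) for t in proj(c,[448,-163,89])]
b=V[y-30:y+30,x-30:x+30]<60;k,_,s,ce=cv2.connectedComponentsWithStats(b.astype('uint8'))
for i in range(1,k):
    if s[i,4]>60: print('cap',s[i],ray(c,ce[i]+[x-30,y-30],89).round(1))
```

```text
[ 533.56979804 -137.10764529  187.78676376] [ 0.10364251 -0.19666368  0.1994845 ]
expect weight base/top px [430. 229.] [443. 241.] bottle base/top [226. 233.] [195. 265.]
gold [358  47  35  38 170] [373.  65.]
gold [423 221  33  32 787] [440. 237.]
gold [228 231  17  32 135] [237. 249.]
brown [416   0  13  11 119] [422.   4.]
brown [210 219  22  11 130] [221. 224.]
brown [483 226  17  63  95] [495. 257.]
brown [193 228  50  27 588] [214. 242.]
brown [547 262  53  15  93] [571. 270.]
brown [486 274  18  26  70] [495. 285.]
brown [513 284  25  12  62] [524. 288.]
brown [497 290  42  40 178] [514. 307.]
brown [479 294  22  36  73] [489. 313.]
cap [ 20   4  31  42 730] [ 450.6 -162.5   89. ]
```

The weight blob spans (423–456, 221–253) around the expected pixels. The bottle cap is within 3 mm of where an upright bottle would put it. The arm is clear and not in contact, so I'll hand in after a quick check that the small weights haven't moved.

Run:
```python
from h import *
for n,win in(('side',[(400,342,16,16),(405,312,16,16)]),('top',[(243,323,16,16),(273,320,16,16)])):
    a=np.load('pics/%s0.npy'%n,allow_pickle=True).item()['color'];b=robot.grab_frame(n)['color']
    for x,y,w,h in win:
        r=cv2.matchTemplate(b[y-15:y+h+15,x-15:x+w+15],a[y:y+h,x:x+w],cv2.TM_CCOEFF_NORMED);_,m,_,l=cv2.minMaxLoc(r);print(n,(x,y),'shift',l[0]-15,l[1]-15,round(m,2))
robot.close_job()
```

```text
side (400, 342) shift 0 0 1.0
side (405, 312) shift -1 1 0.66
top (243, 323) shift 0 0 0.99
top (273, 320) shift 15 9 0.34
the job is handed in; nothing more can be done
```

I lifted the brown bottle off the pan and stood it in the spill tray, then stood the gold largest weight on the pan. The job was handed in at about 18 s of the 61 s allowed, and it reported no verdict.

**Placing:** both were lowered until contact showed (about 11 N for the bottle, 5 N for the weight) before I opened the fingers.

**Last checks (from wrist images):**
- **Bottle:** its cap is about 3 mm from where I released it, which fits an upright bottle near the tray's centre.
- **Large weight:** it appears where an upright weight would on the pan. It was released at (614.3, -129.3), with the pan centre fitted at (613.8, -128.7).
- **Arm:** clear of everything, with no force on the tool.

**Small weights:** the smallest showed no shift in either fixed camera. The medium one gave poor matches: 0.66 with a 1-pixel shift in the side view, and 0.34 with no usable result in the top view. The arm or its shadow was probably in the way, though I didn't confirm that. The gripper stayed well away from the medium weight throughout.

The last wrist view before lowering the weight was not seen because the 12-picture limit had been reached. The checks after that were numerical only.

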